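# Lock the fixture pin and pull-test it

## Robot

A 6-joint arm with a two-finger parallel gripper is mounted at the origin on a cart in front of the work surface, level with it; the furniture and walls round the work are solid. World frame = base frame: x ahead of the robot, y to its left, z up, the work surface at z = 0. Lengths are in m, angles in degrees, forces in N, time in s.
With the tool pointing down it reaches from about 0.25 to 0.725 m from the base axis. Payload 9.7 kg.
Tool frame: the origin (TCP) lies midway between the tips of the shut fingers; the grasp point (between the pads) lies bot.grasp_offset behind it (bot.grasp_offset is the distance from the TCP to the grasp point, in m); x points along the fingers, y is the direction in which the jaws open and shut, and the axes are right-handed (so a half turn about x gives the same grasp; the last joint's range is limited). The gripper opens to 85 mm and grips with 20 to 120 N. Pads are 22 mm wide; open, the fingers measure 114 mm over their backs; the gripper's body (76 mm by 85 mm) begins 54 mm behind the grasp point. The pads swing forward as they close: fully open they stand 13 mm farther back than shut.
Start: joints at [-76.948, 4.979, 10.078, 95.1, 0, 90], TCP at [0.124, -0.536, 0.231] pointing down, gripper open.
Joint ranges: [-179.16, 179.16], [-48.56, 103.87], [-65.8, 70.77], [-126.05, 130.52], [-82.76, 87.17], [-180, 180]. Speed limits (degrees/s): [127.2, 127.2, 147.25, 180, 180, 180].

## Interface

Orientations are given as [roll, pitch, yaw] about the fixed x, y, z axes, in that order (R = Rz(yaw) Ry(pitch) Rx(roll)).
In Python, from workcell import status, camera, bot gives the robot as it stands.
- The arm moves only by the shell command python3 -m jog 'ROWS' [OPENING] [FORCE]. ROWS is text: rows parted by semicolons, each of 4 numbers parted by spaces: the shift along the tool's x, y, z in mm, then the turn about the tool's x in degrees. A call has exactly 8 rows; each row is the pose to reach, as a shift and turn from the pose commanded when the call began, along the tool's axes at that moment; what a row does not reach only later rows make up. A row lasts 1/8 s, in which the tool goes at most 62.5 mm and 10.7 degrees, less where a joint would pass 70% of its speed; a pose out of reach is approached as far as the arm can. A call with a gripper value outside its range is refused whole. OPENING is the opening, from 0 (shut) to 1 (fully open), set as the call begins (- or left out, the last holds). The fingers move at their own pace and stop on an object; FORCE is the grip in N (left out, the last holds). Time passes only in rows, so rows that repeat a pose let the fingers close, or fill a call up. It gives the time, the measured TCP pose, the force and the opening at its end, in the units of the state.
- status.get_obs(): the state, without advancing time (a new reading comes with each control period).
- camera(name): name is "scene" or "top" or "wrist"; returns a dict with "color" (420x560x3 uint8, red, green, blue), "vfov" (degrees; the focal length in pixels is half the picture's height over the tangent of half this angle, whatever the lens; pixels are square), "cx", "cy" (the principal point, pixels), "rvec" (rotation vector, rad) and "tvec" (3), from world to camera coordinates, as OpenCV has them. Camera axes: x right, y down, z forward; pixel columns grow to the right and rows downward; lengths in m; the calibration is good to about 2 mm. A picture is of the moment at which its call begins. There is no depth.
- bot.job_done(): hands the job in, once; it reports no verdict.
The state is a dict: "time": time; "q": joint angles; "qd": joint speeds; "joint_efforts": joint torques, N m; "ee_pos": TCP position; "tcp_rot": TCP orientation; "wrist_force": force on the tool from outside, world axes, zero at the start; "torque": the same for the moment, N m; "opening": finger opening in m.
Only numpy, scipy, OpenCV 4.12 (cv2) and the standard library are available. Lean on these libraries where they do the work, as an engineer would, in place of code of your own. Each camera call takes 0.05 s, during which the arm holds its last target. There are 200 camera calls.

## Task

Take the steel locking pin out of the wooden stand, put it into the socket of the drilling fixture and press it fully home, without ramming it. Then prove that the catch holds: pull it straight up with slowly rising force until the catch carries about 14 N (at least 10 N for half a second, never more than 20 N). Finally let the pin back down so that it rests home on the boss, release it, and leave the other things on the bench alone.

Things in the scene. Friction and masses are not known exactly. Their poses are not given: they have to be found in the camera images.
- pin: Loose upright steel locking pin, 70 to 130 g. Origin: on its axis at the underside of its flange; z up. Above it: flange 30 mm wide, 5 mm thick, then a dark round grip 20 mm in diameter up to z = 53 mm. Below: shank 16 mm in diameter to z = -14 mm, neck 9 mm to -33 mm, collar 16 mm to -35 mm, then a nose tapering to 6 mm diameter at the tip, z = -44 mm.
- pin_grip (a point): The point to grip the pin: on its axis, 30 mm above the flange's underside (25 mm above the flange's top), in the middle of the dark 20 mm grip.
- stand: Fixed wooden block 60 x 60 x 54 mm in which the pin stands at first, its flange resting on the block's top; hole 21 mm wide, 48 mm deep. Origin at the centre of its underside.
- jig: Fixed drilling fixture: aluminium base plate 130 x 110 x 10 mm with a fence along one edge, a timber offcut (35 x 150 x 30 mm) held against the fence, and a square steel boss 46 x 46 mm whose top is 60 mm above the worktop. Origin at the centre of the plate's underside, z up; the boss's axis is at x = -30 mm, y = 0, the fence at x = +61 mm.
- socket (a point): Centre of the mouth on the boss's top. Vertical hole 17.8 mm wide, 2 mm chamfer. Inside, two sprung pawls ride over the pin's nose and snap in above its collar; pressing past them takes 4 to 10 N, somewhere in the last 25 mm of travel. Fully home, the flange lies on the boss (the pin's origin is at this point).
- catch (a joint): Upward give of the catch (the pawls, hidden in the boss) on its stiff spring, in m: 0 unloaded, 1 mm for each 12 N of pull on it. Pushing down does not move it. A pin pulled up from home first lifts freely by 1 to 10 mm, different each time, until its collar meets the pawls; from then on they hold it.
- bearing: Bystander: ball bearing 52 mm wide and 15 mm high; origin at the centre of its underside.
- bottle_blue: Bystander: small blue bottle with red cap, 37 x 36 x 62 mm; origin at the centre of its underside.
- nut_2: Bystander: hexagon nut 27 mm wide and 13 mm high; origin at the centre of its underside.
Things that resemble listed ones, but are neither listed nor needed, are in the scene too. Of the things that look like the jig, the smaller one is meant.

How it is judged:
By the outcome, as a careful person would: the job done as asked, in the order asked, and still so for the second after the job is handed in, with the robot touching nothing.
It also fails if it takes over 58 s, if anything falls off the work surface, if the arm or the gripper's body presses on something with over 40 N, if the wrist force passes 120 N, or if a joint passes its speed limit or range.

## Working session

There is one attempt and no reset: what is moved stays moved. The work goes in short steps, Python scripts to look and compute and a shell command to move; the robot and the scene stay as the last step left them, time stands still between calls to the robot, and variables do not carry over. Pictures are saved under pics/ and viewed, about 8 in all and at most 12, crops included, and the job is handed in when it is done.

```bash
ls; mkdir -p pics; python3 - <<'E'
from workcell import status,camera,bot
import cv2,numpy as np
o=status.get_obs();print({k:np.round(v,3) for k,v in o.items()},bot.grasp_offset)
ims=[]
for n in("scene","top"):
    c=camera(n);cv2.imwrite(f"pics/{n}0.png",c["color"][:,:,::-1]);print(n,{k:v for k,v in c.items() if k!="color"})
E
```

```text
pics
{'time': np.float64(0.0), 'q': array([-7.6949e+01,  5.0120e+00,  1.0034e+01,  9.5100e+01, -1.0000e-03,
        8.9999e+01]), 'qd': array([ 0.091,  0.049,  0.081,  0.079, -0.12 , -0.093]), 'joint_efforts': array([-1.0000e-03, -5.2038e+01,  4.6481e+01,  1.6000e-02, -0.0000e+00,
       -0.0000e+00]), 'ee_pos': array([ 0.124, -0.536,  0.231]), 'tcp_rot': array([-89.629,  89.922, 103.423]), 'wrist_force': array([-0.479, -0.047,  0.12 ]), 'torque': array([-0.   ,  0.027,  0.012]), 'opening': np.float64(0.085)} 0.0187
scene {'vfov': 43.002320436524336, 'cx': 281.95605839428794, 'cy': 210.20295555028866, 'rvec': array([ 0.69640992, -2.61070922,  1.13336792]), 'tvec': array([0.47356543, 0.25429173, 1.0257335 ])}
top {'vfov': 57.97802749655744, 'cx': 284.1740369150287, 'cy': 206.23778896622974, 'rvec': array([ 2.16804231, -2.10536567,  0.20177568]), 'tvec': array([0.00192243, 0.56504743, 1.03579732])}
```

View pics/scene0.png

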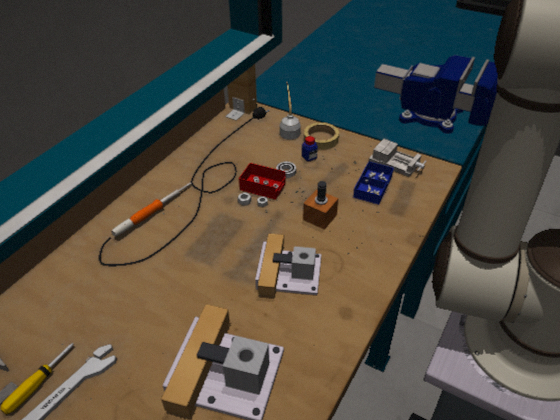

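View pics/top0.png

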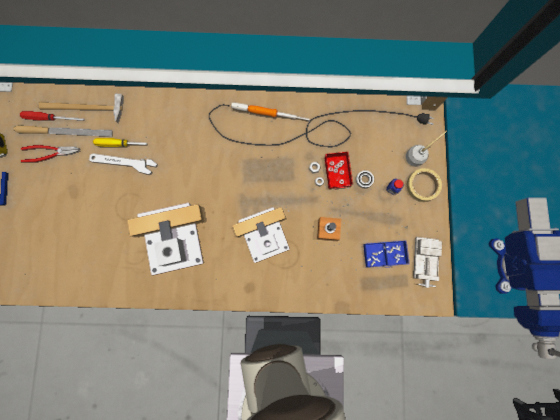

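Candidates. Pin: the dark grip on the wooden stand, scene (321,192) / top (331,228); nothing else looks like it. Jig: the smaller one, scene (303,262) / top (266,243), versus the bigger one, scene (246,365) / top (168,252). I choose the smaller jig and check it with a close crop.

```bash
python3 - <<'E'
import cv2,numpy as np
a=cv2.imread("pics/scene0.png")[175:300,245:345];b=cv2.imread("pics/top0.png")[200:270,228:348]
a=cv2.resize(a,None,fx=4,fy=4,interpolation=cv2.INTER_CUBIC);b=cv2.resize(b,None,fx=3.3,fy=3.3,interpolation=cv2.INTER_CUBIC)
print(a.shape,b.shape)
im=np.zeros((500,800,3),np.uint8);im[:,:400]=a;im[:b.shape[0],400:400+b.shape[1]]=b
cv2.imwrite("pics/crop1.png",im)
E
```

```text
(500, 400, 3) (231, 396, 3)
```

View pics/crop1.png

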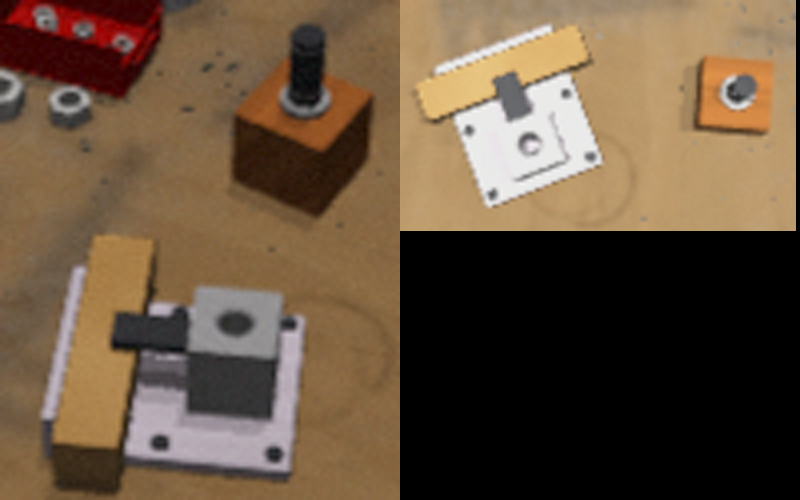

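The crop confirms the choice. The pin's grip top is at scene (322,183) / top (332.5,226). The small jig's socket is at scene (304,255.7) / top (267.4,243.6), and the dark clamp bar ends at the boss's fence side.

```bash
cat > h.py <<'E'
import numpy as np,cv2
from scipy.spatial.transform import Rotation as R
def cal(c):
    f=210/np.tan(np.radians(c["vfov"])/2)
    return np.array([[f,0,c["cx"]],[0,f,c["cy"]],[0,0,1]]),R.from_rotvec(c["rvec"]).as_matrix(),np.array(c["tvec"])
def ray(c,p):
    K,r,t=cal(c);return -r.T@t, r.T@np.linalg.inv(K)@[p[0],p[1],1]
def onz(c,p,z):
    o,d=ray(c,p);return o+d*(z-o[2])/d[2]
def proj(c,X):
    return cv2.projectPoints(np.array(X,float).reshape(-1,3),c["rvec"],c["tvec"],cal(c)[0],None)[0][:,0]
def tri(l):
    A=np.zeros((3,3));b=np.zeros(3)
    for c,p in l:
        o,d=ray(c,p);d=d/np.linalg.norm(d);M=np.eye(3)-np.outer(d,d);A+=M;b+=M@o
    return np.linalg.solve(A,b)
E
python3 - <<'E'
from h import *
from workcell import camera,status
s=camera("scene");t=camera("top")
for n,ps,pt,z in(("top",(321.6,182.8),(332.1,225.7),.107),("flange",(320.9,200.2),(330,227.5),.059),("socket",(303.6,255.4),(267,243.2),.06)):
    print(n,onz(s,ps,z).round(4),onz(t,pt,z).round(4),tri([(s,ps),(t,pt)]).round(4))
# timber ends on top image (top z .04): long axis
a=onz(t,((430-400)/3.3+228,92/3.3+200),.04);b=onz(t,((583-400)/3.3+228,46/3.3+200),.04)
d=b-a;print("timber dir",np.degrees(np.arctan2(d[1],d[0])))
o=status.get_obs();M=R.from_euler("xyz",o["tcp_rot"],degrees=True).as_matrix();print(M.round(3))
c=camera("wrist");cv2.imwrite("pics/w0.png",c["color"][:,:,::-1])
E
```

```text
top [ 0.5074 -0.1131  0.107 ] [ 0.5054 -0.1111  0.107 ] [ 0.5057 -0.1106  0.1094]
flange [ 0.5044 -0.1082  0.059 ] [ 0.5063 -0.112   0.059 ] [ 0.5066 -0.1127  0.0546]
socket [0.457  0.0646 0.06  ] [0.4569 0.0635 0.06  ] [0.4572 0.0636 0.0589]
timber dir -71.34916457711098
[[-0.     0.226 -0.974]
 [ 0.001 -0.974 -0.226]
 [-1.    -0.001 -0.   ]]
```

```bash
python3 -m jog '0 -15 -20 -4; 0 -48 -66 -12; 0 -80 -113 -20; 0 -112 -160 -28; 0 -145 -207 -36; 0 -178 -254 -44; 0 -210 -300 -52; 0 -240 -345 -56' 1
cat > g.py <<'E'
from h import *
from workcell import status
def st():
    o=status.get_obs();M=R.from_euler("xyz",o["tcp_rot"],degrees=True).as_matrix()
    return o,np.array(o["ee_pos"]),M
def go(T):
    o,p,M=st();print("t %.2f"%o["time"],"p",(p*1e3).round(1),"q",np.round(o["q"],1),"F",np.round(o["wrist_force"],2),"rot",np.round(o["tcp_rot"],1))
    print("delta tool mm",(M.T@(np.array(T)-p)*1e3).round(1))
E
python3 -c "
from g import *
go([.506,-.1115,.17])"
```

```text
time: 1.25
ee_pos: [0.4069, -0.2214, 0.2316]
tcp_rot: [91.7, 90.0, -18.9]
wrist_force: [-0.2, -0.2, -0.3]
opening: 0.0856
t 1.25 p [ 406.9 -221.4  231.6] q [-28.6  -6.9  -1.6  95.2   0.   82. ] F [-0.22 -0.19 -0.34] rot [ 91.7  90.  -18.9]
delta tool mm [  61.6   54.  -137.7]
```

```bash
python3 -m jog '0 10 -25 -3; 5 25 -62 -7; 15 38 -98 -11; 28 48 -125 -14; 40 54 -138 -16; 50 54 -138 -16; 60 54 -138 -16; 61 54 -138 -16'
python3 - <<'E'
from g import *
from workcell import camera
go([.506,-.1115,.17])
c=camera("wrist");cv2.imwrite("pics/w1.png",c["color"][:,:,::-1])
print(proj(c,[[.506,-.1115,.107],[.506,-.1115,.059]]).round(0))
E
```

```text
time: 2.25
ee_pos: [0.5051, -0.1151, 0.1697]
tcp_rot: [-93.8, 89.9, 171.2]
wrist_force: [-0.3, 0.7, 0.3]
opening: 0.0857
t 2.25 p [ 505.1 -115.1  169.7] q [-12.8  -0.2  -2.1  88.2  -0.   82.2] F [-0.28  0.73  0.28] rot [-93.8  89.9 171.2]
delta tool mm [-0.3  0.6 -3.7]
[[274. 219.]
 [275. 200.]]
```

View pics/w1.png

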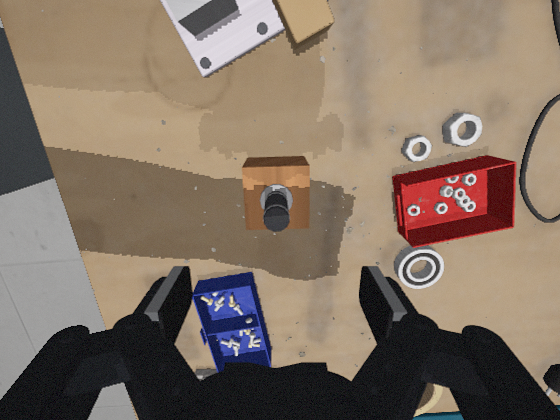

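The wrist view shows the grip top at (277,219) and the flange at (276,199). That is within 2–3 px of the prediction, so the pin is at about (0.507, -0.1115).

```bash
python3 -c "
from g import *
go([.507,-.1115,.0665])"
python3 -m jog '5 0 -2 0; 20 -1 -4 0; 40 -1 -4 0; 60 -1 -4 0; 80 -1 -4 0; 95 -1 -4 0; 103 -1 -4 0; 103 -1 -4 0' 1
python3 -c "
from g import *
go([.507,-.1115,.0665])"
```

```text
t 2.30 p [ 505.3 -115.1  170.1] q [-12.8  -0.2  -2.   88.2  -0.   82.2] F [0.74 0.59 0.14] rot [-86.5  90.  178.4]
delta tool mm [103.6   1.4  -3.8]
time: 3.3
ee_pos: [0.505, -0.1104, 0.0669]
tcp_rot: [-93.4, 90.0, 171.6]
wrist_force: [-0.0, -0.3, 0.5]
opening: 0.0855
t 3.30 p [ 505.  -110.4   66.9] q [-12.3   0.5 -12.7  76.8  -0.   82.6] F [-0.02 -0.28  0.46] rot [-93.4  90.  171.6]
delta tool mm [0.4 2.1 1. ]
```

```bash
python3 -m jog '0 2 1 0; 0 2 1 0; 0 2 1 0; 0 2 1 0; 0 2 1 0; 0 2 1 0; 0 2 1 0; 0 2 1 0' 0 40
python3 -m jog '0 0 0 0; 0 0 0 0; 0 0 0 0; 0 0 0 0; 0 0 0 0; 0 0 0 0; 0 0 0 0; 0 0 0 0' 0 80
```

```text
time: 4.3
ee_pos: [0.5072, -0.1116, 0.0676]
tcp_rot: [82.9, 90.0, -12.0]
wrist_force: [0.1, 1.0, 6.2]
opening: 0.0192
time: 5.3
ee_pos: [0.5073, -0.1116, 0.0677]
tcp_rot: [83.0, 90.0, -11.9]
wrist_force: [-1.2, 0.5, 5.9]
opening: 0.0184
```

```bash
python3 -m jog '-3 0 0 0; -10 0 0 0; -20 0 0 0; -32 0 0 0; -44 0 0 0; -56 0 0 0; -68 0 0 0; -76 0 0 0'
python3 - <<'E'
from g import *
go([.4570,.0640,.1437])
E
```

```text
time: 6.3
ee_pos: [0.5073, -0.1116, 0.1442]
tcp_rot: [83.3, 90.0, -11.6]
wrist_force: [0.3, -0.5, -1.5]
opening: 0.0181
t 6.30 p [ 507.3 -111.6  144.2] q [-12.4  -0.1  -4.8  85.3   0.   82.5] F [ 0.35 -0.47 -1.55] rot [ 83.3  90.  -11.6]
delta tool mm [   0.5  -65.3 -170.6]
```

```bash
python3 -m jog '0 -6 -15 0; 0 -16 -42 0; 0 -28 -72 0; 0 -39 -102 0; 0 -50 -131 0; 0 -58 -153 0; 0 -64 -167 0; 0 -65 -171 0'
python3 - <<'E'
from g import *
from workcell import camera
go([.4570,.0640,.1437])
o,p,M=st()
ims=[]
for n,(u,v,w,h),f in(("wrist",(0,0,560,420),1),("scene",(260,190,90,120),4),("top",(225,200,80,70),5)):
    c=camera(n);cv2.imwrite(f"pics/{n}2.png",c["color"][:,:,::-1]);np.save(f"{n}2.npy",np.r_[c["vfov"],c["cx"],c["cy"],c["rvec"],c["tvec"]])
    X=[[.457,.064,.06],p+[0,0,-.0137+.053],p+[0,0,-.0137],p+[0,0,-.0577]]
    print(n,proj(c,X).round(1).tolist())
E
```

```text
time: 7.3
ee_pos: [0.4566, 0.0652, 0.1431]
tcp_rot: [-75.9, 90.0, -170.8]
wrist_force: [0.2, -0.3, -1.3]
opening: 0.0185
t 7.30 p [456.6  65.2 143.1] q [  8.1  -8.  -12.4  85.6  -0.  103. ] F [ 0.17 -0.26 -1.34] rot [ -75.9   90.  -170.8]
delta tool mm [-0.6  0.5  1.1]
wrist [[274.2, 215.5], [272.2, 315.0], [273.1, 255.0], [273.5, 226.3]]
scene [[303.7, 255.2], [305.1, 213.0], [304.4, 232.3], [303.9, 247.3]]
top [[266.8, 243.2], [264.9, 239.5], [265.6, 241.3], [266.1, 242.6]]
```

View pics/wrist2.png

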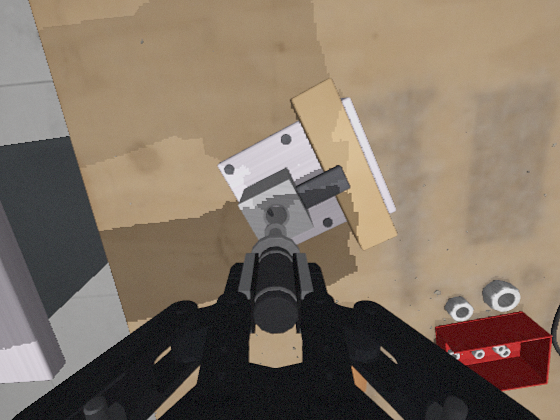

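The wrist view shows the pin held upright, its nose near (276,228) just in front of the socket mouth at (277,212). I'll zoom in with the scene view alongside.

```bash
python3 - <<'E'
import cv2,numpy as np
a=cv2.imread("pics/wrist2.png")[165:340,220:340];b=cv2.imread("pics/scene2.png")[195:300,255:345]
a=cv2.resize(a,(400,583),interpolation=cv2.INTER_CUBIC);b=cv2.resize(b,(400,467),interpolation=cv2.INTER_CUBIC)
im=np.zeros((583,800,3),np.uint8);im[:,:400]=a;im[:467,400:]=b
im=cv2.convertScaleAbs(im,alpha=1.5)
cv2.imwrite("pics/crop2.png",im)
E
```

```text
(no output)
```

View pics/crop2.png

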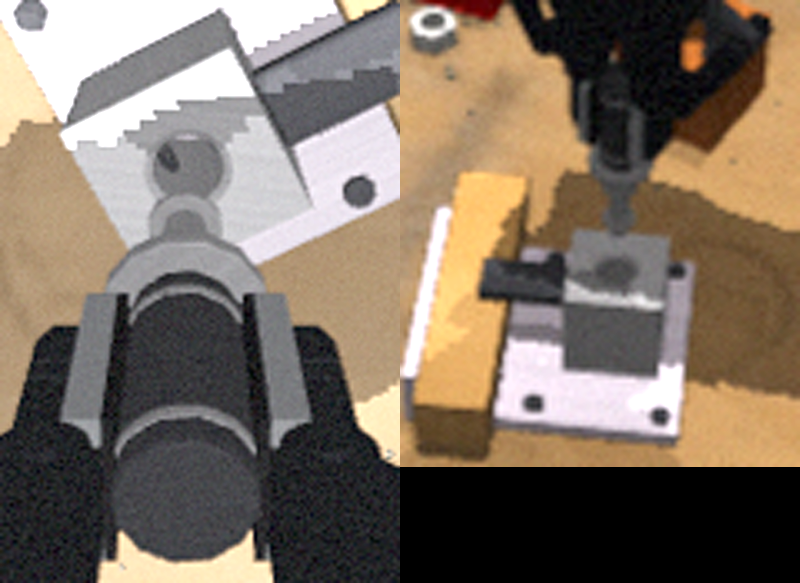

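```bash
python3 -m jog '2 0 0 0; 5 1 1 0; 9 1 1 0; 13 1 1 0; 17 1 1 0; 20 1 1 0; 22 1 1 0; 22 1 1 0'
python3 - <<'E'
from g import *
from workcell import camera
go([.4570,.0640,.1437])
o,p,M=st();print(M.round(3))
X=[[.457,.064,.06],p+[0,0,-.0137+.053],p+[0,0,-.0137],p+[0,0,-.0577]]
ws={}
for n in("wrist","scene"):
    c=camera(n);cv2.imwrite(f"pics/{n}3.png",c["color"][:,:,::-1]);ws[n]=c["color"][:,:,::-1]
    print(n,proj(c,X).round(1).tolist())
    print(" px/mm along tool y,z",[(np.diff(proj(c,[X[0],X[0]+M[:,k]*1e-3]),axis=0)).round(2).tolist() for k in(1,2)])
a=cv2.resize(ws["wrist"][165:340,220:340],(400,583),interpolation=cv2.INTER_CUBIC);b=cv2.resize(ws["scene"][215:275,270:337],(400,358),interpolation=cv2.INTER_CUBIC)
im=np.zeros((583,800,3),np.uint8);im[:,:400]=a;im[:358,400:]=b
cv2.imwrite("pics/crop3.png",cv2.convertScaleAbs(im,alpha=1.5))
E
```

```text
time: 8.45
ee_pos: [0.458, 0.0633, 0.1212]
tcp_rot: [-81.6, 90.0, -176.5]
wrist_force: [0.1, 0.0, -0.9]
opening: 0.0182
t 8.45 p [458.   63.3 121.2] q [  7.9  -7.8 -14.6  83.2   0.  102.8] F [ 0.14  0.04 -0.85] rot [ -81.6   90.  -176.5]
delta tool mm [-22.5  -1.   -0.6]
[[-0.     0.996 -0.086]
 [-0.    -0.086 -0.996]
 [-1.    -0.     0.   ]]
wrist [[272.2, 223.7], [272.2, 315.1], [273.1, 255.0], [273.5, 226.3]]
 px/mm along tool y,z [[[1.35, 0.0]], [[0.0, 1.25]]]
scene [[303.7, 255.2], [304.6, 220.3], [304.0, 239.1], [303.5, 253.7]]
 px/mm along tool y,z [[[-0.4, -0.2]], [[0.26, -0.29]]]
```

View pics/crop3.png

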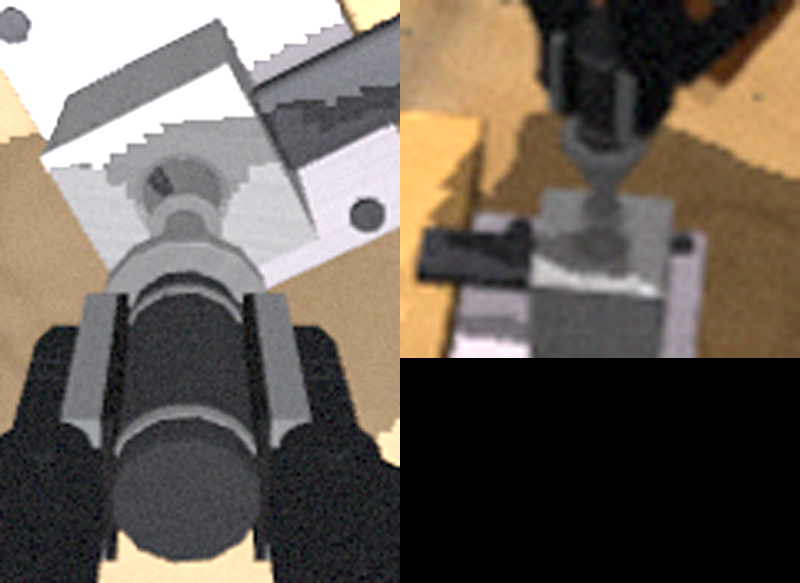

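The nose is just above the mouth: mouth at crop (182,198), pin axis at that level at about (184.5,202). I'll correct y by -0.5 and z by -0.7, then feel the way in.

```bash
python3 -m jog '0 -0.5 -0.7 0; 2 -0.5 -0.7 0; 4 -0.5 -0.7 0; 6 -0.5 -0.7 0; 8 -0.5 -0.7 0; 10 -0.5 -0.7 0; 12 -0.5 -0.7 0; 12 -0.5 -0.7 0'; python3 -m jog '1 0 0 0; 2 0 0 0; 3 0 0 0; 4 0 0 0; 5 0 0 0; 6 0 0 0; 7 0 0 0; 7 0 0 0'
```

```text
time: 9.55
ee_pos: [0.4575, 0.064, 0.1091]
tcp_rot: [-80.2, 90.0, -175.1]
wrist_force: [0.2, -0.4, -1.5]
opening: 0.0181
time: 10.55
ee_pos: [0.4575, 0.064, 0.1022]
tcp_rot: [-77.4, 90.0, -172.3]
wrist_force: [0.2, -0.2, -0.4]
opening: 0.0182
```

```bash
python3 -m jog '1 0 0 0; 2 0 0 0; 3 0 0 0; 4 0 0 0; 5 0 0 0; 6 0 0 0; 7 0 0 0; 8 0 0 0'; python3 -m jog '1 0 0 0; 2 0 0 0; 3 0 0 0; 4 0 0 0; 5 0 0 0; 6 0 0 0; 7 0 0 0; 8 0 0 0'
```

```text
time: 11.55
ee_pos: [0.4576, 0.064, 0.0943]
tcp_rot: [104.3, 90.0, 9.4]
wrist_force: [-0.5, -0.4, -0.3]
opening: 0.0181
time: 12.55
ee_pos: [0.4576, 0.064, 0.0863]
tcp_rot: [98.4, 90.0, 3.4]
wrist_force: [0.6, -0.2, 2.9]
opening: 0.0178
```

```bash
python3 -m jog '0.5 0 0 0; 1 0 0 0; 1.5 0 0 0; 2 0 0 0; 2.5 0 0 0; 3 0 0 0; 3.5 0 0 0; 4 0 0 0'; python3 -m jog '0.5 0 0 0; 1 0 0 0; 1.5 0 0 0; 2 0 0 0; 2.5 0 0 0; 3 0 0 0; 3.5 0 0 0; 4 0 0 0'; python3 -m jog '0.3 0 0 0; 0.6 0 0 0; 0.9 0 0 0; 1.2 0 0 0; 1.5 0 0 0; 1.8 0 0 0; 2.1 0 0 0; 2.4 0 0 0'
```

```text
time: 13.55
ee_pos: [0.4576, 0.064, 0.0822]
tcp_rot: [-83.4, 90.0, -178.4]
wrist_force: [-0.3, -0.1, -0.5]
opening: 0.0179
time: 14.55
ee_pos: [0.4576, 0.064, 0.0782]
tcp_rot: [-40.4, 90.0, -135.3]
wrist_force: [0.7, 0.1, -0.1]
opening: 0.0185
time: 15.55
ee_pos: [0.4576, 0.064, 0.0759]
tcp_rot: [-31.8, 90.0, -126.7]
wrist_force: [-0.0, -0.5, -1.2]
opening: 0.0185
```

```bash
python3 -m jog '0.2 0 0 0; 0.4 0 0 0; 0.6 0 0 0; 0.8 0 0 0; 1 0 0 0; 1.2 0 0 0; 1.4 0 0 0; 1.6 0 0 0'; python3 -m jog '0.1 0 0 0; 0.2 0 0 0; 0.3 0 0 0; 0.4 0 0 0; 0.5 0 0 0; 0.6 0 0 0; 0.6 0 0 0; 0.6 0 0 0'
```

```text
time: 16.55
ee_pos: [0.4576, 0.064, 0.0743]
tcp_rot: [105.9, 90.0, 11.0]
wrist_force: [0.1, -0.1, -0.8]
opening: 0.0176
time: 17.55
ee_pos: [0.4576, 0.064, 0.0737]
tcp_rot: [49.1, 90.0, -45.8]
wrist_force: [0.2, 1.0, 0.1]
opening: 0.0182
```

```bash
for i in 1; do python3 -m jog '0.1 0 0 0; 0.2 0 0 0; 0.3 0 0 0; 0.4 0 0 0; 0.4 0 0 0; 0.4 0 0 0; 0.4 0 0 0; 0.4 0 0 0'; done
```

```text
time: 18.55
ee_pos: [0.4576, 0.064, 0.0737]
tcp_rot: [108.7, 90.0, 13.8]
wrist_force: [-1.8, -0.2, 5.4]
opening: 0.018
```

```bash
python3 -m jog '0.1 0 0 0; 0.2 0 0 0; 0.3 0 0 0; 0.4 0 0 0; 0.4 0 0 0; 0.4 0 0 0; 0.4 0 0 0; 0.4 0 0 0'
```

```text
time: 19.55
ee_pos: [0.4576, 0.064, 0.0736]
tcp_rot: [104.2, 90.0, 9.3]
wrist_force: [-4.4, -0.6, 9.1]
opening: 0.0183
```

Home: a firm stop at exactly the expected TCP height (73.7 mm), pressed with about 10 N. Now the pull.

```bash
python3 -m jog '-0.3 0 0 0; -0.6 0 0 0; -0.9 0 0 0; -1.2 0 0 0; -1.5 0 0 0; -1.7 0 0 0; -1.8 0 0 0; -1.8 0 0 0'
```

```text
time: 20.55
ee_pos: [0.4576, 0.064, 0.0747]
tcp_rot: [-55.8, 90.0, -150.7]
wrist_force: [-0.1, -0.3, -1.1]
opening: 0.0184
```

```bash
python3 -m jog '-0.2 0 0 0; -0.4 0 0 0; -0.6 0 0 0; -0.8 0 0 0; -1 0 0 0; -1.2 0 0 0; -1.4 0 0 0; -1.5 0 0 0'
```

```text
time: 21.55
ee_pos: [0.4576, 0.064, 0.0762]
tcp_rot: [108.6, 90.0, 13.6]
wrist_force: [0.1, 0.7, -0.9]
opening: 0.0182
```

```bash
python3 -m jog '-0.2 0 0 0; -0.4 0 0 0; -0.6 0 0 0; -0.8 0 0 0; -1 0 0 0; -1.2 0 0 0; -1.4 0 0 0; -1.5 0 0 0'
```

```text
time: 22.55
ee_pos: [0.4576, 0.064, 0.0777]
tcp_rot: [77.0, 90.0, -18.0]
wrist_force: [0.2, -0.1, -0.5]
opening: 0.0182
```

```bash
python3 -m jog '-0.2 0 0 0; -0.4 0 0 0; -0.6 0 0 0; -0.8 0 0 0; -1 0 0 0; -1.1 0 0 0; -1.2 0 0 0; -1.2 0 0 0'
```

```text
time: 23.55
ee_pos: [0.4576, 0.064, 0.0789]
tcp_rot: [-100.7, 90.0, 164.4]
wrist_force: [1.0, -0.8, -0.6]
opening: 0.0183
```

```bash
python3 -m jog '-0.2 0 0 0; -0.4 0 0 0; -0.6 0 0 0; -0.8 0 0 0; -1 0 0 0; -1.2 0 0 0; -1.3 0 0 0; -1.3 0 0 0'
```

```text
time: 24.55
ee_pos: [0.4576, 0.064, 0.0802]
tcp_rot: [-78.0, 90.0, -172.9]
wrist_force: [-0.7, -0.9, 0.0]
opening: 0.0185
```

```bash
python3 -c "
from g import *
print(st()[0]['wrist_force'].round(2) if hasattr(st()[0]['wrist_force'],'round') else st()[0]['wrist_force'])"
```

```text
[-0.7  -0.95  0.02]
```

```bash
python3 -m jog '-0.2 0 0 0; -0.4 0 0 0; -0.6 0 0 0; -0.8 0 0 0; -1 0 0 0; -1.2 0 0 0; -1.3 0 0 0; -1.3 0 0 0'
```

```text
time: 25.55
ee_pos: [0.4576, 0.064, 0.0815]
tcp_rot: [-38.9, 90.0, -133.8]
wrist_force: [0.3, -0.4, -1.2]
opening: 0.0182
```

```bash
python3 -m jog '-0.2 0 0 0; -0.4 0 0 0; -0.6 0 0 0; -0.8 0 0 0; -0.9 0 0 0; -1 0 0 0; -1 0 0 0; -1 0 0 0'
```

```text
time: 26.55
ee_pos: [0.4576, 0.064, 0.0825]
tcp_rot: [-76.9, 90.0, -171.8]
wrist_force: [1.1, -0.4, -1.0]
opening: 0.0182
```

```bash
python3 -m jog '-0.2 0 0 0; -0.4 0 0 0; -0.6 0 0 0; -0.8 0 0 0; -0.9 0 0 0; -1 0 0 0; -1 0 0 0; -1 0 0 0'
```

```text
time: 27.55
ee_pos: [0.4576, 0.064, 0.0834]
tcp_rot: [-83.8, 90.0, -178.7]
wrist_force: [1.2, 0.6, -2.4]
opening: 0.0179
```

```bash
python3 -m jog '-0.1 0 0 0; -0.2 0 0 0; -0.3 0 0 0; -0.4 0 0 0; -0.5 0 0 0; -0.6 0 0 0; -0.7 0 0 0; -0.8 0 0 0'
```

```text
time: 28.55
ee_pos: [0.4575, 0.064, 0.0841]
tcp_rot: [-68.9, 90.0, -163.8]
wrist_force: [0.8, -0.5, -9.4]
opening: 0.0185
```

```bash
python3 -m jog '-0.1 0 0 0; -0.2 0 0 0; -0.3 0 0 0; -0.4 0 0 0; -0.5 0 0 0; -0.6 0 0 0; -0.6 0 0 0; -0.6 0 0 0'
```

```text
time: 29.55
ee_pos: [0.4574, 0.064, 0.0847]
tcp_rot: [-79.6, 90.0, -174.6]
wrist_force: [2.5, 0.7, -15.4]
opening: 0.0181
```

```bash
python3 -m jog '0 0 0 0; 0 0 0 0; 0 0 0 0; 0 0 0 0; 0 0 0 0; 0 0 0 0; 0 0 0 0; 0 0 0 0'
```

```text
time: 30.55
ee_pos: [0.4575, 0.064, 0.0848]
tcp_rot: [-71.7, 90.0, -166.6]
wrist_force: [1.5, 0.1, -17.5]
opening: 0.0179
```

The catch held about 14–16 N for over a second. Lowering now.

```bash
python3 -m jog '0.5 0 0 0; 1.2 0 0 0; 2.2 0 0 0; 3.4 0 0 0; 4.6 0 0 0; 5.8 0 0 0; 7 0 0 0; 8 0 0 0'; python3 -m jog '0.4 0 0 0; 0.8 0 0 0; 1.2 0 0 0; 1.6 0 0 0; 2 0 0 0; 2.4 0 0 0; 2.8 0 0 0; 3 0 0 0'
```

```text
time: 31.55
ee_pos: [0.4578, 0.0641, 0.0769]
tcp_rot: [104.6, 90.0, 9.6]
wrist_force: [0.0, -0.2, -0.8]
opening: 0.0184
time: 32.55
ee_pos: [0.4576, 0.064, 0.0739]
tcp_rot: [-4.0, 90.0, -99.0]
wrist_force: [-0.7, 0.3, -0.8]
opening: 0.0184
```

```bash
python3 -m jog '0.1 0 0 0; 0.2 0 0 0; 0.3 0 0 0; 0.4 0 0 0; 0.5 0 0 0; 0.5 0 0 0; 0.5 0 0 0; 0.5 0 0 0'
```

```text
time: 33.55
ee_pos: [0.4576, 0.064, 0.0737]
tcp_rot: [105.7, 90.0, 10.7]
wrist_force: [-3.0, -0.3, 4.9]
opening: 0.0182
```

```bash
python3 -m jog '0 0 0 0; 0 0 0 0; 0 0 0 0; 0 0 0 0; 0 0 0 0; 0 0 0 0; 0 0 0 0; 0 0 0 0' 0.8; python3 -m jog '-5 0 0 0; -15 0 0 0; -28 0 0 0; -42 0 0 0; -58 0 0 0; -75 0 0 0; -92 0 0 0; -100 0 0 0'
python3 - <<'E'
from g import *
from workcell import camera
go([.4576,.064,.17])
v=[]
for n in("wrist","scene"):
    c=camera(n);v.append(c["color"][:,:,::-1]);print(n,proj(c,[[.4573,.0642,.113],[.4573,.0642,.06]]).round(1).tolist())
cv2.imwrite("pics/end_w.png",v[0])
a=cv2.resize(v[0],(448,336));b=cv2.resize(v[1][195:300,255:343],(352,420),interpolation=cv2.INTER_CUBIC)
im=np.zeros((420,800,3),np.uint8);im[:336,:448]=a;im[:,448:]=b
cv2.imwrite("pics/end.png",cv2.convertScaleAbs(im,alpha=1.4))
E
```

```text
time: 34.55
ee_pos: [0.4576, 0.064, 0.0734]
tcp_rot: [131.9, 90.0, 36.9]
wrist_force: [-0.1, 0.5, 0.9]
opening: 0.068
time: 35.55
ee_pos: [0.458, 0.0641, 0.1748]
tcp_rot: [102.1, 89.9, 7.1]
wrist_force: [0.2, -0.1, 0.2]
opening: 0.0684
t 35.55 p [458.   64.1 174.8] q [  8.   -7.9  -8.8  89.   -0.  102.9] F [ 0.21 -0.06  0.2 ] rot [102.1  89.9   7.1]
delta tool mm [ 4.8 -0.4  0.1]
wrist [[272.5, 224.1], [272.9, 202.2]]
scene [[304.2, 237.6], [303.6, 255.2]]
```

View pics/end.png

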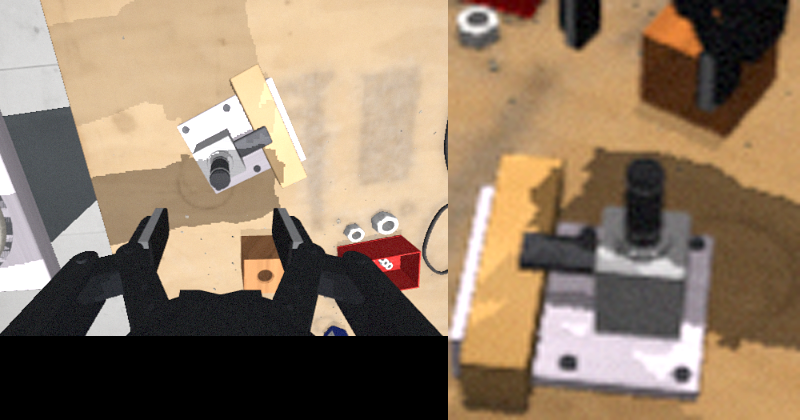

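The pin stands upright in the socket with its flange on the boss: scene crop (643,240), grip top near (646,170), which matches the projected home pose. The stand is empty, the gripper is clear, and the wrist force is about 0.

```bash
python3 -c "
from workcell import bot
print(bot.job_done())"
```

```text
the job is handed in; nothing more can be done
None
```

The pin is home in the smaller jig's socket, the catch held the pull test, and the job is handed in at about 36 s of the 58 s allowed.

- **Insertion:** I took the pin from the stand and lowered it in slow steps. A small pawl resistance showed (2.9 N sampled, about 4 N above the free-hanging reading). The pin then met a firm stop at TCP z = 73.7 mm, exactly where home was expected, pressed with about 10 N.
- **Catch test:** The pin lifted freely by about 9.6 mm, then the force rose slowly. The wrist readings were 9.4, 15.4 and 17.5 N. Less about 1 N for the pin's weight, the catch carried roughly 14 to 16.5 N for over a second.
- **Release:** I lowered the pin to the same 73.7 mm stop, so it had not slipped in the grip, then let go and moved clear. The last picture shows it upright with its flange on the boss, and the wrist force is about 0.

**Discrepancies:** During the hold the reading drifted to 17.5 N instead of staying at the intended 15 N. I saw forces only at the end of each move, so a brief peak in between would not have shown. I planned the paths clear of the bystanders, but did not compare their positions before and after.

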